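Snap the seasoning shaker into its bench clip

TASK

Pick up the tall seasoning shaker that stands loose on the white cutting board, carry it upright to the empty spring clip and push it straight down between the jaws until it snaps past them and stands fully home on the clip's base; keep hold of it as it enters the jaws, do not drop it in. Then let go. Leave the squat shaker with the loop handle where it stands.

Things in the scene. Friction and masses are not known exactly. Their poses are not given: they have to be found in the camera images.
- shaker: the loose tall metal shaker, upright on the 12 mm thick white board: round, 135 mm tall, straight 50 mm wall from 33 to 108 mm up, dark domed lid (52 mm) above; 0.2 to 0.33 kg. Gripped 75 to 100 mm up, any yaw, fingers stay clear of the clip. Foot tapers from 50 mm at 17 mm up to 32 mm at the underside; 36 mm ring groove 24 to 28 mm up. Origin: centre of underside, z up.
- seat (a point): seat of the empty clip: centre of its base's top, 8 mm above the bench, where the shaker's underside centre ends; z up, y from jaw to jaw (yaw varies). The foot meets the sprung jaws 18 to 20 mm above the seat; pushing takes 6 to 13 N down to about 8 mm, then the force drops, the jaws snap into the groove and pull it down by 5 to 10 N; then the rigid base. Its weight alone does not seat it.
- full_clip: bystander: an identical fixed clip already holding an identical tall shaker (top 143 mm above the bench). Each clip: grey base 90 x 130 mm (130 along y), a steel roller jaw with flared lip (62 mm above the bench) at +y and -y, 41 mm apart when closed, sprung outward up to 16 mm; 22 mm high end plates leave 11 mm play along x. Origin: underside centre, on the bench, z up.
- dredger: bystander: the squat metal shaker, 66 mm diameter, 71 mm tall, with a wire loop handle reaching 55 mm out from its axis along its +y; stands loose on the white board. Origin: centre of its underside.
There are look-alikes about, which are no part of the job. Leave any turquoise or yellow look-alike of the part that bears seat alone.

How it is judged (in metres and radians):
On the way, in this order (a step that is already met when the one before it is completed fails the run):
1. the shaker is held by the fingers, upright in the mouth of the empty clip, not yet snapped in (horizontal distance between shaker and seat below 0.02 m and z of shaker in the frame of seat between 0.008 and 0.035 m and angle between shaker's own z axis and vertical below 0.26 rad and contact force between the fingers and shaker above 0.5 N).
2. the shaker is pushed past the jaws, down on the base of the clip (horizontal distance between shaker and seat below 0.015 m and z of shaker in the frame of seat below 0.004 m and angle between shaker's own z axis and vertical below 0.17 rad), for 0.1 s.
At the end, for the whole second after the job is handed in: the tall shaker stands snapped into the empty clip: the centre of its underside within 15 mm sideways and 4 mm in height of the seat, upright within 10 degrees, at rest and released (all of step 2 and z of shaker in the frame of seat above -0.004 m and linear speed of shaker below 0.02 m/s); the robot touches nothing.
It fails at once if the squat shaker is shoved more than 30 mm or tipped over (distance of dredger from where it was at the start of the episode above 0.03 m or angle between dredger's own z axis and vertical above 0.35 rad).
It also fails if it takes over 42 s, if anything falls off the work surface, if the arm or the gripper's body presses on something with over 40 N, if the wrist force passes 120 N, or if a joint passes its speed limit or range.

ROBOT

A 7-joint arm with a two-finger parallel gripper is mounted at the origin on the work surface. World frame = base frame: x ahead of the robot, y to its left, z up, the work surface at z = 0. Lengths are in mm, angles in rad, forces in N, time in s.
With the tool pointing down it reaches from about 400 to 875 mm from the base axis. Payload 4.4 kg.
Tool frame: the origin (TCP) lies at the very end of the fingers, on their centre line; the grasp point (between the pads) lies 19 mm behind it; z points along the fingers, y is the direction in which the jaws open and shut (so a half turn about z gives the same grasp; the last joint's range is limited). The gripper opens to 85 mm and grips with 20 to 120 N. Pads are 22 mm wide; open, the fingers measure 114 mm over their backs; the gripper's body (76 mm by 85 mm) begins 54 mm behind the grasp point. The pads swing forward as they close: fully open they stand 13 mm farther back than shut.
Start: joints at [-1.294, 0.628, 0.038, 1.517, -0.027, 0.996, -0.02], TCP at [218.458, 612.204, 231.313] pointing down, gripper open.
Joint ranges: [-3.06, 3.06], [-0.37, 2.12], [-1.25, 1.32], [0.18, 2.47], [-1.1, 4.24], [0.23, 1.98], [-2.94, 2.94]. Speed limits (rad/s): [2.57, 2.57, 3.14, 3.14, 3.14, 3.14, 3.14].

INTERFACE

Orientations are given as [roll, pitch, yaw] about the fixed x, y, z axes, in that order (R = Rz(yaw) Ry(pitch) Rx(roll)).
In Python, from cell import ctrl gives the robot as it stands.
- The arm moves only by the shell command python3 -m crank 'ROWS' [OPENING]. ROWS is JSON, a list that holds one entry, the list of rows, each a list of 6 numbers: the shift along the tool's x, y, z in units of 30 mm (1.0 is 30 mm), then the turn, a rotation vector about the tool's x, y, z in units of 6 degrees (1.0 is 6 degrees). In form: [[[tx, ty, tz, rx, ry, rz], ...]]. A call has 1 to 12 rows; each row shifts and turns the pose as measured when the row begins, along the tool's axes as they then stand; what a row does not reach is not made up. A row lasts 1/12 s, in which the tool goes at most 41.7 mm and 7.16 degrees, less where a joint would pass 70% of its speed; a pose out of reach is approached as far as the arm can. A call is refused whole if a number of a shift passes 1 or a number of a turn 1, either way. A call with a gripper value outside its range is refused whole. OPENING is the gripper command: -1 is fully open, 1 is shut, values between are in proportion, set as the call begins (- or left out, the last holds). The fingers move at their own pace and stop on an object; the grip force is fixed at half the most. Time passes only in rows, so rows that do not move let the fingers close. It gives the time, the measured TCP pose, the force and the opening at its end, in the units of the state.
- ctrl.read_state(): the state, without advancing time (a new reading comes with each control period).
- ctrl.get_image(name): name is "side" or "top" or "wrist"; returns a dict with "color" (400x640x3 uint8, red, green, blue), "depth" (400x640 float32, mm along the optical axis (not along the pixel's ray), 0 where there is no reading), "camera_matrix" (3x3 intrinsics, pixels), "R" (3x3) and "t" (3): a world point X has camera coordinates R X + t. Camera axes: x right, y down, z forward; pixel columns grow to the right and rows downward; lengths in mm; the calibration is good to about 2 mm. A picture is of the moment at which its call begins.
- ctrl.finish_job(): hands the job in, once; it reports no verdict.
Trained networks look in a picture, given as the dict that the camera call returned (one of the last four; its "shot" number tells which), for a name from the list of things; names that differ only in an ending like _2 or _b are one class to them, and where a whole thing is asked for, a point or a joint stands for the part that bears it (a point fixed in the world has none). Each returns a list of dicts, best first, with "conf" (0 to 1); they miss things now and then, are a little off and sometimes report something else, mostly with a low value. They report only what shows in the picture. A call takes as long as a camera call. They do not tell look-alikes from the thing itself.
- ctrl.search_frame(query, picture): "extent" ([centre column, centre row, width, height] in pixels, round what is visible of it).
The state is a dict: "clock": time; "qpos": joint angles; "qd": joint speeds; "tau": joint torques, N m; "eef_pos": TCP position; "tool_rot": TCP orientation; "force": force on the tool from outside, world axes, zero at the start; "torque": the same for the moment, N m; "width": finger opening in mm.
Only numpy, scipy, OpenCV 4.12 (cv2) and the standard library are available. Lean on these libraries where they do the work, as an engineer would, in place of code of your own. Each camera call takes 0.05 s, during which the arm holds its last target. There are 200 camera calls.

## Working session

There is one attempt and no reset: what is moved stays moved. The work goes in short steps, Python scripts to look and compute and a shell command to move; the robot and the scene stay as the last step left them, time stands still between calls to the robot, and variables do not carry over. Pictures are saved under pics/ and viewed, about 8 in all and at most 12, crops included, and the job is handed in when it is done.

```bash
mkdir -p pics; cat > h.py <<'E'
import numpy as np, cv2
from cell import ctrl
def snap(n,f=None):
    p=ctrl.get_image(n)
    if f: cv2.imwrite('pics/'+f,p['color'][...,::-1])
    return p
def pt(p,u,v,z=None):
    """pixel->world, by depth or on plane z"""
    K=p['camera_matrix'];R=p['R'];t=p['t']
    r=np.linalg.inv(K)@[u,v,1]
    if z is None: return R.T@(r*p['depth'][int(v),int(u)]-t)
    c=-R.T@t; d=R.T@r; return c+d*(z-c[2])/d[2]
def proj(p,X):
    q=p['camera_matrix']@(p['R']@np.array(X)+p['t']); return q[:2]/q[2]
E
python3 - <<'E'
from h import *
np.set_printoptions(precision=1,suppress=True)
ims=[]
for n in('top','side'):
    p=snap(n,n+'1.png')
    print(n,'cam',-p['R'].T@p['t'])
    for q in('shaker','seat','full_clip','dredger'):
        for d in ctrl.search_frame(q,p)[:4]:
            e=d['extent'];print(q,round(d['conf'],2),np.array(e),pt(p,e[0],e[1]))
s=ctrl.read_state();print(s)
E
```

```text
top cam [386.1 -27.7 981.9]
shaker 0.85 [258.8 224.1  25.6  27.9] [456.3 111.4 143.8]
seat 0.96 [303.8  91.   57.4  50.8] [807.9  27.2   9. ]
seat 0.82 [381.4  93.3  53.4  53.9] [ 802.3 -170.3    5.6]
seat 0.77 [426.1 327.1  61.1  51.7] [ 227.7 -264.3    6.2]
seat 0.56 [384.6 166.1  62.9  51.2] [ 612.2 -174.5    8.4]
full_clip 0.87 [264.4 164.   55.3  41. ] [598.1 110.8  90.7]
dredger 0.91 [381.6 233.3  32.9  28.3] [ 441.9 -154.1   79.9]
side cam [192.8 477.3 634.4]
shaker 0.83 [308.4 233.   24.7  57.2] [450.8 139.4 114. ]
seat 0.91 [488.9 181.9  69.7  57.8] [ 228.1 -211.9   61.7]
seat 0.82 [268.1 127.2  57.3  43. ] [ 807.5 -180.6    8.9]
seat 0.61 [217.  169.6  57.4  52. ] [807.5  22.2   6.7]
seat 0.57 [324.9 147.8  57.5  53.3] [ 625.6 -186.     8. ]
full_clip 0.86 [250.  218.1  67.4  86.8] [593.  137.5  66.1]
dredger 0.94 [385.2 168.4  27.2  37.4] [ 432.9 -132.1   66.1]
{'clock': 0.5, 'qpos': array([-1.3,  0.6,  0. ,  1.5, -0. ,  1. , -0. ]), 'qd': array([ 0.,  0., -0., -0.,  0.,  0.,  0.]), 'tau': array([ -0. , -56.3,   1.2, -19.4,   0. ,   0. ,   0. ]), 'eef_pos': array([218.4, 612.2, 231.2]), 'tool_rot': array([-3.1, -0. ,  2.8]), 'force': array([-0.4, -1. ,  0.3]), 'torque': array([ 0., -0.,  0.]), 'width': 85.33014740904332}
```

View pics/top1.png

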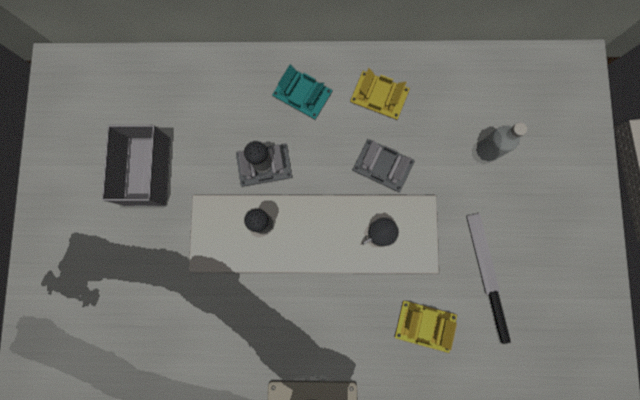

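View pics/side1.png

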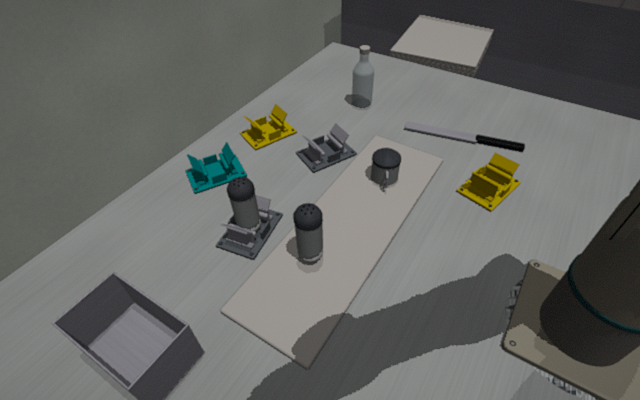

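Top view: loose shaker lid at (257,220), grey empty clip at (384,166), full clip at (264,162) and dredger at (383,232). The teal and yellow clips are decoys. The side view agrees. Next I'll fit positions from depth.

```bash
cat >> h.py <<'E'
def cloud(p):
    v,u=np.nonzero(p['depth']>0); d=p['depth'][v,u]
    r=np.linalg.inv(p['camera_matrix'])@np.vstack([u,v,np.ones_like(u)])
    return ((r*d).T-p['t'])@p['R'], p['color'][v,u]
def circ(P,r):
    from scipy.optimize import least_squares
    f=least_squares(lambda c:np.hypot(*(P-c).T)-r,P.mean(0),loss='soft_l1',f_scale=1.5)
    return f.x,np.abs(f.fun).mean()
def rect(P):
    r=cv2.minAreaRect(P.astype(np.float32)); return r
def toolrows(dx,dy,dz):
    R=Rot(); return R.T@np.array([dx,dy,dz])/30
def Rot():
    from scipy.spatial.transform import Rotation as S
    return S.from_euler('xyz',ctrl.read_state()['tool_rot']).as_matrix()
E
python3 - <<'E'
from h import *
np.set_printoptions(precision=3,suppress=True)
for n in('top','side'):
    p=snap(n);C,c=cloud(p)
    near=lambda x,y,r:np.hypot(C[:,0]-x,C[:,1]-y)<r
    m=near(456,111,50)&(C[:,2]>50)&(C[:,2]<112)
    print(n,'shaker',m.sum(),circ(C[m,:2],25) if m.sum()>10 else '')
    m=near(456,111,50)&(C[:,2]>112);print('lid',circ(C[m,:2],26),C[m].mean(0),C[m,2].max())
    sat=np.ptp(c.astype(int),axis=1)
    m=near(612,-174,85)&(C[:,2]>4)&(C[:,2]<70)&(C[:,2]>4)
    print('clip',rect(C[m,:2]),m.sum())
    m=near(612,-174,85)&(C[:,2]>35)&(C[:,2]<75);print('jaws',rect(C[m,:2]),m.sum(),C[m].mean(0))
print(Rot(),ctrl.read_state()['eef_pos'])
p=snap('top');im=cv2.resize(p['color'][120:220,330:440],None,fx=6,fy=6,interpolation=cv2.INTER_CUBIC)
cv2.imwrite('pics/clip.png',im[...,::-1])
E
```

```text
top shaker 86 (array([468.103, 120.334]), np.float64(0.15830272995431105))
lid (array([471.446, 124.758]), np.float64(8.396865158552052)) [466.397 117.808 140.371] 151.2246427770972
clip ((608.3306274414062, -168.4838409423828), (151.85427856445312, 160.02978515625), 81.9887924194336) 2015
jaws ((616.074951171875, -171.1756591796875), (99.1002197265625, 62.253990173339844), 63.89017105102539) 575 [ 615.77  -172.583   48.599]
side shaker 567 (array([466.544, 118.974]), np.float64(0.4402332815499165))
lid (array([468.038, 116.917]), np.float64(6.078730729709961)) [459.666 128.016 137.115] 150.57480830659657
clip ((607.4425659179688, -166.36514282226562), (134.19619750976562, 155.6121063232422), 71.63218688964844) 1598
jaws ((614.5238037109375, -172.07717895507812), (100.4412841796875, 63.01856994628906), 64.87792205810547) 401 [ 606.18  -184.635   48.393]
[[-0.942  0.336 -0.   ]
 [ 0.336  0.942  0.   ]
 [ 0.     0.    -1.   ]] [218.478 612.199 231.329]
```

View pics/clip.png

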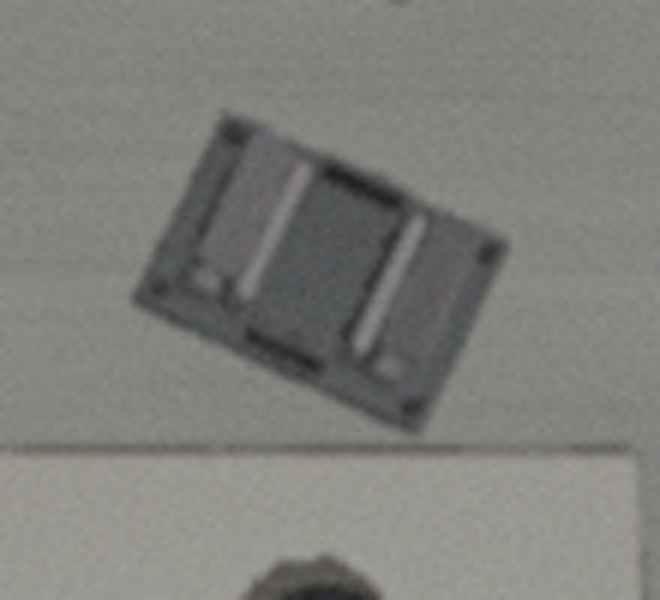

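Crop: base corners (222,110), (508,245), (418,435), (135,298), so the centre is at about (383.5,165.3) px, with clip y close to tool y. The jaw rectangle centre is about (615,-171.5) and the shaker about (467,119.5). I'll go above the shaker.

```bash
python3 -m crank '[[[-0.9,-0.86,0,0,0,0],[-0.9,-0.86,0,0,0,0],[-0.9,-0.86,0,0,0,0],[-0.9,-0.86,0,0,0,0],[-0.9,-0.86,0,0,0,0],[-0.9,-0.86,0,0,0,0],[-0.9,-0.86,0,0,0,0],[-0.9,-0.86,0,0,0,0],[-0.9,-0.86,0,0,0,0],[-0.9,-0.86,0,0,0,0],[-0.9,-0.86,0,0,0,0],[0,0,0,0,0,0]]]' -1
python3 - <<'E'
from h import *
np.set_printoptions(precision=3,suppress=True)
s=ctrl.read_state()['eef_pos'];print(toolrows(*(np.array([467,119.5,231])-s)))
p=snap('top');print('clip centre z8',pt(p,383.5,165.3,8),'jaw',pt(p,383.5,165.3,4))
E
```

```text
clock: 1.65
eef_pos: [409.3, 234.1, 229.0]
tool_rot: [3.133, -0.0, 2.807]
force: [0.5, -0.2, -0.3]
width: 85.2
[-3.072 -2.976 -0.091]
clip centre z8 [ 614.352 -171.85     8.   ] jaw [ 615.289 -172.443    4.   ]
```

```bash
python3 -m crank '[[[-0.8,-0.75,0,0,0,0],[-0.8,-0.75,0,0,0,0],[-0.8,-0.75,0,0,0,0],[-0.5,-0.55,0,0,0,0],[0,0,0,0,0,0],[0,0,0,0,0,0]]]' -1
python3 - <<'E'
from h import *
np.set_printoptions(precision=3,suppress=True)
s=ctrl.read_state()['eef_pos'];print(s,toolrows(*(np.array([467,119.5,231])-s)))
p=snap('wrist','w1.png');C,c=cloud(p)
print([ (round(d['conf'],2),d['extent']) for d in ctrl.search_frame('shaker',p)[:2]])
m=(np.hypot(C[:,0]-467,C[:,1]-119.5)<45)&(C[:,2]>112)&(C[:,2]<155);print(m.sum(),C[m].mean(0) if m.any() else '')
m=(np.hypot(C[:,0]-467,C[:,1]-119.5)<45)&(C[:,2]>50)&(C[:,2]<112);print(m.sum(),circ(C[m,:2],25) if m.sum()>20 else '')
E
```

```text
clock: 2.2
eef_pos: [465.1, 132.8, 228.8]
tool_rot: [3.125, -0.001, 2.818]
force: [0.5, -0.8, -0.1]
width: 85.7
[465.137 132.779 228.849] [-0.199 -0.399 -0.079]
[(0.64, [301.9, 196.3, 56.1, 77.6])]
2629 [460.165 120.014 140.838]
426 (array([464.816, 117.729]), np.float64(0.08368962846659224))
```

View pics/w1.png

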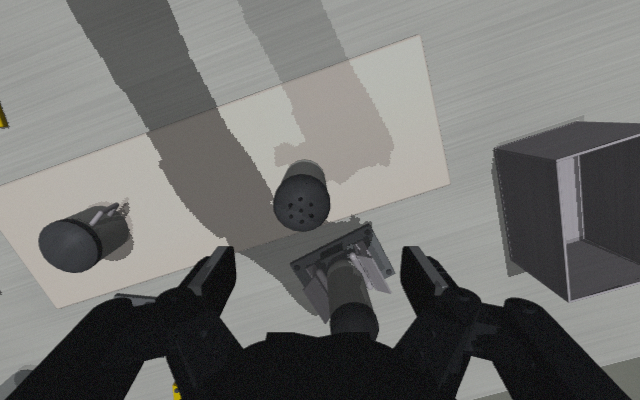

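Wrist view: shaker lid at (302,203), full clip's shaker at (355,320), well off the finger plane. The shaker is at about (466,119). I'll align and straighten, then descend partway.

```bash
python3 -m crank '[[[-0.1,-0.25,0,0.16,0,0],[-0.1,-0.2,0.3,0,0,0],[0,0,0.7,0,0,0],[0,0,0.7,0,0,0],[0,0,0,0,0,0],[0,0,0,0,0,0]]]' -1
python3 - <<'E'
from h import *
np.set_printoptions(precision=3,suppress=True)
s=ctrl.read_state()['eef_pos'];print(s,toolrows(*(np.array([466,119,85])-s)))
E
```

```text
clock: 2.8
eef_pos: [464.6, 123.8, 175.4]
tool_rot: [3.141, -0.001, 2.833]
force: [0.2, -0.8, -0.5]
width: 85.0
[464.609 123.848 175.445] [-0.095 -0.141  3.015]
```

```bash
python3 -m crank '[[[-0.1,-0.18,0,0,0,0],[0,0,0.6,0,0,0],[0,0,0.6,0,0,0],[0,0,0.6,0,0,0],[0,0,0.6,0,0,0],[0,0,0,0,0,0],[0,0,0,0,0,0]]]' -1
python3 - <<'E'
from h import *
np.set_printoptions(precision=3,suppress=True)
s=ctrl.read_state()['eef_pos'];print(s,toolrows(*(np.array([466,119,85])-s)))
p=snap('side','s2.png');cv2.imwrite('pics/s2.png',cv2.resize(p['color'][120:320,200:440],None,fx=3,fy=3)[...,::-1])
E
```

```text
clock: 3.38
eef_pos: [471.3, 117.6, 107.1]
tool_rot: [3.135, 0.01, 2.836]
force: [0.8, 0.1, 0.6]
width: 85.5
[471.305 117.571 107.101] [ 0.19  -0.012  0.735]
```

View pics/s2.png

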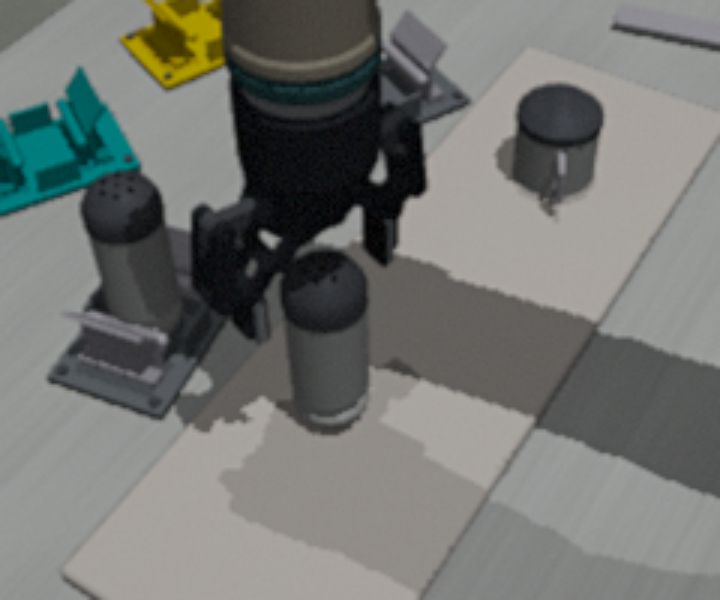

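Side view: shaker between the fingers but maybe nearer to the camera; I'll check numerically with projections.

```bash
python3 - <<'E'
from h import *
np.set_printoptions(precision=1,suppress=True)
p=snap('side');w=snap('wrist')
f=lambda X:(proj(p,X)-[200,120])*3
R=Rot();s=ctrl.read_state()['eef_pos']
for b in(0,13):
  for k in(-43,0,43): print(b,k,f(s+R@[0,k,-b]))
print('shaker z12,112,147',[f([466,119,z]) for z in(12,112,147)])
for q,n in((p,'side'),(w,'wrist')):
  C,c=cloud(q)
  m=(np.hypot(C[:,0]-466,C[:,1]-119)<32)&(C[:,2]>45)&(C[:,2]<85);print(n,m.sum(),circ(C[m,:2],25) if m.sum()>20 else '')
E
```

```text
0 -43 [372.2 273. ]
0 0 [317.  307.5]
0 43 [258.7 343.9]
13 -43 [372.  258.5]
13 0 [316.1 293.1]
13 43 [257.  329.7]
shaker z12,112,147 [array([330.6, 407.6]), array([323.4, 307.7]), array([320.4, 267.7])]
side 341 (array([466.5, 119. ]), np.float64(0.4237766644437506))
wrist 807 (array([464.9, 117.9]), np.float64(0.10216162470766524))
```

```bash
python3 -m crank '[[[0.2,0,0.3,0,0,0],[0,0,0.4,0,0,0],[0,0,0,0,0,0],[0,0,0,0,0,0]]]' -1
python3 -c "
from h import *
s=ctrl.read_state()['eef_pos'];print(toolrows(*(np.array([466,118.5,85])-s)).round(3))"
```

```text
clock: 3.87
eef_pos: [469.6, 120.7, 90.9]
tool_rot: [3.129, 0.019, 2.836]
force: [0.8, 0.3, -0.3]
width: 85.3
[ 0.095 -0.109  0.195]
```

```bash
python3 -m crank '[[[0.1,-0.11,0.12,0.12,0.18,0],[0,0,0.08,0,0,0],[0,0,0,0,0,0]]]' -1
python3 -m crank '[[[0,0,0,0,0,0],[0,0,0,0,0,0],[0,0,0,0,0,0],[0,0,0,0,0,0],[0,0,0,0,0,0],[0,0,0,0,0,0],[0,0,0,0,0,0],[0,0,0,0,0,0]]]' 1
```

```text
clock: 4.12
eef_pos: [467.0, 118.6, 86.8]
tool_rot: [3.141, 0.001, 2.836]
force: [-0.6, -0.9, -0.1]
width: 85.2
clock: 4.78
eef_pos: [467.7, 118.6, 87.7]
tool_rot: [3.14, 0.002, 2.836]
force: [-0.1, -0.5, 0.4]
width: 49.8
```

Gripped at 49.8 mm, about 95 mm up. Lifting.

```bash
python3 -m crank '[[[0,0,-0.3,0,0,0],[0,0,-0.7,0,0,0],[0,0,-0.8,0,0,0],[0,0,-0.8,0,0,0],[0,0,-0.8,0,0,0],[0,0,-0.6,0,0,0],[0,0,0,0,0,0],[0,0,0,0,0,0]]]' 1
python3 -c "
from h import *
s=ctrl.read_state()['eef_pos'];print(toolrows(*(np.array([614.5,-171.8,200])-s)).round(3))"
```

```text
clock: 5.45
eef_pos: [463.3, 117.4, 212.9]
tool_rot: [-3.138, -0.006, 2.836]
force: [-0.4, -0.0, -3.2]
width: 50.1
[-7.711 -7.672  0.414]
```

```bash
python3 -m crank '[[[-0.4,-0.4,0,0,0,0],[-0.75,-0.75,0,0,0,0],[-0.75,-0.75,0,0,0,0],[-0.75,-0.75,0,0,0,0],[-0.75,-0.75,0,0,0,0],[-0.75,-0.75,0,0,0,0],[-0.75,-0.75,0,0,0,0],[-0.75,-0.75,0,0,0,0],[-0.75,-0.75,0,0,0,0],[-0.6,-0.6,0,0,0,0],[0,0,0,0,0,0],[0,0,0,0,0,0]]]' 1
python3 - <<'E'
from h import *
np.set_printoptions(precision=3,suppress=True)
s=ctrl.read_state()['eef_pos'];print(toolrows(*(np.array([614.5,-171.8,200])-s)).round(3))
p=snap('wrist','w2.png')
print([(q,[(round(d['conf'],2),np.round(d['extent'])) for d in ctrl.search_frame(q,p)[:2]]) for q in('shaker','seat')])
C,c=cloud(p);m=(np.hypot(C[:,0]-614.5,C[:,1]+171.8)<90)&(C[:,2]>35)&(C[:,2]<68);print(rect(C[m,:2]),m.sum())
E
```

```text
clock: 6.45
eef_pos: [594.3, -154.9, 188.8]
tool_rot: [-3.131, -0.039, 2.844]
force: [-1.1, 0.2, -2.9]
width: 50.0
[-0.794 -0.346 -0.402]
[('shaker', [(0.64, array([318., 258., 126., 163.]))]), ('seat', [(0.84, array([311., 198., 116.,  81.])), (0.58, array([520., 301., 131.,  99.]))])]
((613.108642578125, -173.72718811035156), (98.98270416259766, 61.41579818725586), 64.36436462402344) 1474
```

View pics/w2.png

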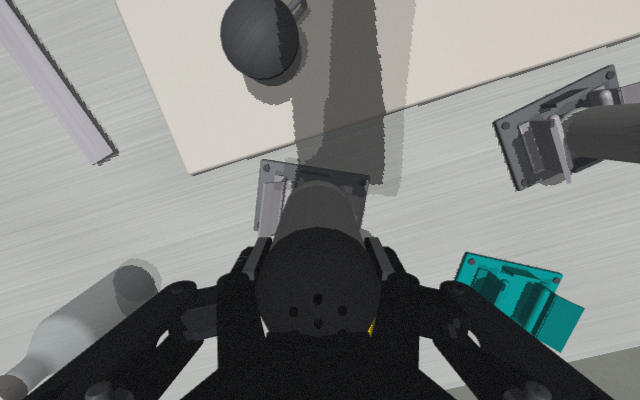

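Wrist view: shaker held upright at (318,260), empty clip right behind and below at (311,198). The seat estimate is (614,-172.5). I'll straighten and align.

```bash
python3 -m crank '[[[-0.4,-0.18,0,-0.1,-0.37,0],[-0.4,-0.18,0,0,0,0],[0,0,0,0,0,0],[0,0,0,0,0,0]]]' 1
cat > d.py <<'E'
from h import *
import sys
from scipy.spatial.transform import Rotation as S
st=ctrl.read_state();s=st['eef_pos'];R=Rot()
yaw=np.arctan2(R[1,0],R[0,0]);D=S.from_euler('xyz',[np.pi,0,yaw]).as_matrix()
u=R@[0,0,75.7]+s
print('underside',u.round(1),'F',st['force'].round(1),'w',round(st['width'],1))
print('t',(R.T@(np.array([614,-172.3,float(sys.argv[1])])-s)/30).round(3),'r',(S.from_matrix(R.T@D).as_rotvec(degrees=True)/6).round(3))
E
python3 d.py 130
```

```text
clock: 6.93
eef_pos: [612.8, -162.7, 188.2]
tool_rot: [3.137, -0.004, 2.856]
force: [-0.2, -0.3, -3.3]
width: 49.8
underside [ 612.7 -162.3  112.5] F [-0.2 -0.3 -3.3] w 49.8
t [-0.135 -0.306  1.939] r [ 0.04  -0.034 -0.   ]
```

```bash
python3 -m crank '[[[-0.14,-0.31,0,0.04,-0.03,0],[0,0,0.5,0,0,0],[0,0,0.5,0,0,0],[0,0,0.4,0,0,0],[0,0,0,0,0,0],[0,0,0,0,0,0]]]' 1
python3 d.py 130
```

```text
clock: 7.43
eef_pos: [613.2, -169.4, 146.4]
tool_rot: [3.141, -0.0, 2.863]
force: [1.1, -0.1, -2.9]
width: 49.9
underside [ 613.2 -169.4   70.7] F [ 1.1 -0.1 -2.9] w 49.9
t [-0.053 -0.085  0.547] r [ 0.003 -0.002 -0.   ]
```

```bash
python3 -m crank '[[[-0.05,-0.09,0.2,0,0,0],[0,0,0.2,0,0,0],[0,0,0,0,0,0],[0,0,0,0,0,0]]]' 1
python3 d.py 130
python3 - <<'E'
from h import *
for n in('side','top'):
    p=snap(n);C,c=cloud(p)
    m=(np.hypot(C[:,0]-613.5,C[:,1]+171)<32)&(C[:,2]>85)&(C[:,2]<125);print(n,m.sum(),circ(C[m,:2],25) if m.sum()>20 else '')
    if n=='side': cv2.imwrite('pics/s3.png',cv2.resize(p['color'][70:200,260:400],None,fx=4,fy=4)[...,::-1]); print((proj(p,[614,-172.3,8])-[260,70])*4,(proj(p,[614,-172.3,62])-[260,70])*4)
E
```

```text
clock: 7.77
eef_pos: [614.8, -172.7, 135.5]
tool_rot: [3.141, 0.002, 2.864]
force: [-1.1, -0.1, -2.6]
width: 49.8
underside [ 615.  -172.8   59.8] F [-1.1 -0.1 -2.6] w 49.8
t [0.029 0.007 0.182] r [0.002 0.024 0.   ]
side 251 (array([ 614.36776802, -172.305224  ]), np.float64(1.229488111186567))
[263.39711584 328.60284277] [262.15196996 259.62222781]
top 66 (array([ 614.92611461, -171.0472657 ]), np.float64(0.2581381312930073))
```

View pics/s3.png

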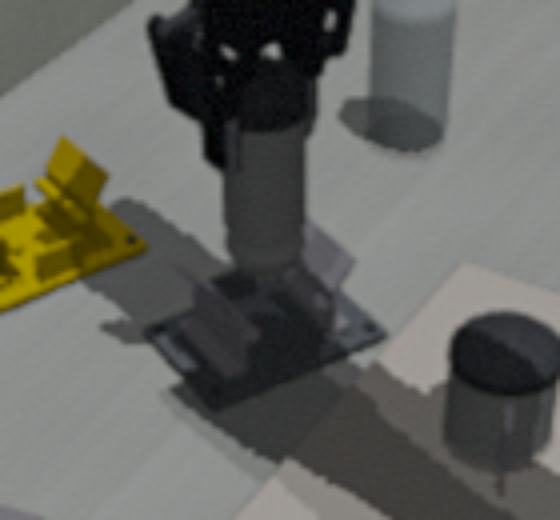

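Side crop: the shaker hangs centred over the jaws at (263,265), matching the projected seat axis. Entering the mouth.

```bash
python3 -m crank '[[[0.02,0,0.35,0,0.02,0],[0,0,0.35,0,0,0],[0,0,0.25,0,0,0],[0,0,0,0,0,0],[0,0,0,0,0,0]]]' 1
python3 d.py 83.7
```

```text
clock: 8.28
eef_pos: [614.4, -172.3, 104.3]
tool_rot: [3.141, 0.001, 2.864]
force: [0.2, 0.7, -2.3]
width: 49.6
underside [ 614.5 -172.2   28.6] F [ 0.2  0.7 -2.3] w 49.6
t [ 0.014 -0.006  0.686] r [0.006 0.007 0.   ]
```

```bash
python3 -m crank '[[[0,0,0.2,0,0,0],[0,0,0.2,0,0,0],[0,0,0,0,0,0]]]' 1
python3 d.py 83.7
```

```text
clock: 8.53
eef_pos: [616.4, -172.8, 93.4]
tool_rot: [3.141, 0.005, 2.864]
force: [-0.8, 1.5, -5.5]
width: 49.4
underside [ 616.8 -172.9   17.7] F [-0.8  1.5 -5.5] w 49.4
t [ 0.085 -0.006  0.323] r [0.007 0.049 0.   ]
```

```bash
python3 -m crank '[[[0.06,0,0.15,0,0.04,0],[0,0,0.15,0,0,0],[0,0,0,0,0,0]]]' 1
python3 d.py 83.7
```

```text
clock: 8.78
eef_pos: [615.2, -172.6, 83.9]
tool_rot: [3.141, 0.002, 2.864]
force: [0.8, -0.3, -3.0]
width: 50.0
underside [ 615.4 -172.6    8.2] F [ 0.8 -0.3 -3. ] w 50.0
t [ 0.041 -0.     0.005] r [0.005 0.022 0.   ]
```

```bash
python3 -m crank '[[[0,0,0.08,0,0,0],[0,0,0.08,0,0,0]]]' 1
python3 d.py 83.7
python3 - <<'E'
from h import *
p=snap('side');C,c=cloud(p)
cv2.imwrite('pics/s4.png',cv2.resize(p['color'][70:200,260:400],None,fx=4,fy=4)[...,::-1])
for z in(8,35,41,62,116,143): print(z,(proj(p,[614.5,-172.3,z])-[260,70])*4)
E
```

```text
clock: 8.95
eef_pos: [618.4, -173.6, 83.7]
tool_rot: [3.141, 0.009, 2.863]
force: [-4.6, 1.2, 17.8]
width: 49.8
underside [ 619.1 -173.7    8. ] F [-4.6  1.2 17.8] w 49.8
t [ 0.152 -0.    -0.   ] r [0.01  0.088 0.   ]
8 [262.73479546 328.34538883]
35 [262.11155274 294.5458966 ]
41 [261.96965737 286.85067391]
62 [261.46289922 259.36833347]
116 [260.0828792  184.52754551]
143 [259.34792067 144.6695178 ]
```

View pics/s4.png

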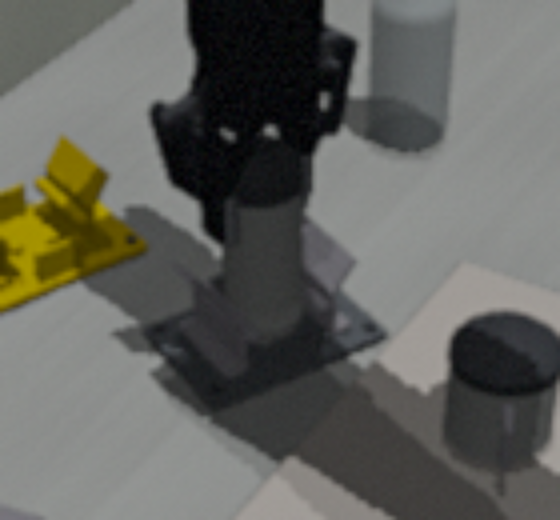

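The underside stops at 8.0 mm and the push climbs to 18 N, so the shaker is on the rigid base. The image shows it standing low between the jaws. I'll relax and then release.

```bash
python3 -m crank '[[[0.1,0,-0.02,0,0.08,0],[0,0,0,0,0,0],[0,0,0,0,0,0]]]' 1
python3 d.py 83.7
python3 -m crank '[[[0,0,0,0,0,0],[0,0,0,0,0,0],[0,0,0,0,0,0],[0,0,0,0,0,0],[0,0,0,0,0,0],[0,0,0,0,0,0],[0,0,0,0,0,0]]]' -1
python3 d.py 83.7
```

```text
clock: 9.25
eef_pos: [615.1, -172.6, 83.9]
tool_rot: [3.141, 0.0, 2.863]
force: [1.0, 0.4, -0.6]
width: 49.5
underside [ 615.1 -172.6    8.2] F [ 1.   0.4 -0.6] w 49.5
t [0.037 0.001 0.007] r [0.009 0.003 0.   ]
clock: 9.83
eef_pos: [616.5, -172.9, 84.9]
tool_rot: [3.14, 0.003, 2.863]
force: [0.1, 0.1, 0.6]
width: 85.4
underside [ 616.7 -172.9    9.2] F [0.1 0.1 0.6] w 85.4
t [ 0.085 -0.004  0.041] r [0.011 0.029 0.   ]
```

```bash
python3 -m crank '[[[0.05,0,-0.3,0,0,0],[0,0,-0.5,0,0,0],[0,0,-0.6,0,0,0],[0,0,-0.7,0,0,0],[0,0,-0.8,0,0,0],[0,0,-0.8,0,0,0],[0,0,-0.6,0,0,0],[0,0,0,0,0,0],[0,0,0,0,0,0],[0,0,0,0,0,0]]]' -1
python3 - <<'E'
from h import *
for n in('side','top','wrist'):
    p=snap(n);C,c=cloud(p)
    N=np.hypot(C[:,0]-614.5,C[:,1]+172.3)<32
    for a,b in((70,90),(90,112)):
        m=N&(C[:,2]>a)&(C[:,2]<b);print(n,m.sum(),circ(C[m,:2],25) if m.sum()>20 else '')
    m=N&(C[:,2]<160);print('top z',np.percentile(C[m,2],[98,99.5]))
    if n=='side': cv2.imwrite('pics/s5.png',cv2.resize(p['color'][70:270,200:440],None,fx=3,fy=3)[...,::-1])
E
```

```text
clock: 10.67
eef_pos: [613.0, -172.2, 224.1]
tool_rot: [3.14, 0.003, 2.863]
force: [-0.3, -0.5, -0.1]
width: 85.5
side 135 (array([ 615.60962564, -172.67807643]), np.float64(0.8130007497495275))
side 164 (array([ 615.6463703 , -172.42820787]), np.float64(0.7990662614194625))
top z [144.12068239 145.07481557]
top 46 (array([ 616.72756204, -171.41302063]), np.float64(0.28604420291563587))
top 51 (array([ 616.54482668, -171.37171212]), np.float64(0.32360192087348894))
top z [143.81518986 144.64531238]
wrist 131 (array([ 613.4162693 , -173.87182854]), np.float64(0.08546671687645986))
wrist 167 (array([ 613.42470847, -173.84381364]), np.float64(0.08227790758750195))
top z [143.413629  144.3264042]
```

View pics/s5.png

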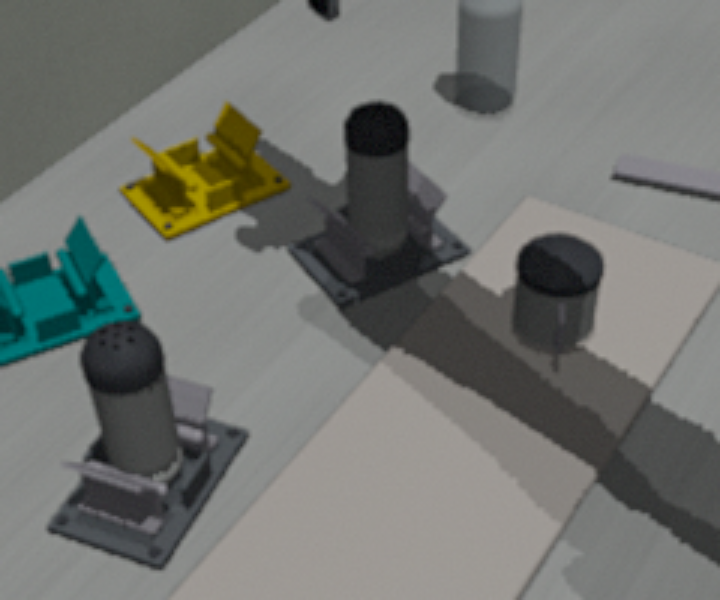

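Side view: the shaker stands upright in the grey clip at (377,190). Its top is at about 144 mm (143 expected), and the dredger at (558,290) hasn't moved. Handing in.

```bash
python3 -c "
from cell import ctrl
print(ctrl.finish_job())"
```

```text
the job is handed in; nothing more can be done
None
```

The tall shaker now stands snapped into the empty grey clip, released, and the job is handed in after about 11 s of the 42 s allowed. I gripped it about 95 mm up and carried it upright. I held it through the jaws and pushed until it stopped on the base, where the push rose to about 18 N.

**Final checks:**
- **Height:** the shaker's top measures about 144 mm above the bench, against 143 mm expected when fully home.
- **Position:** its axis lies within about 3 mm of my seat estimate in all three camera views, which differ from each other by about 3 mm.
- **Upright:** circle fits at two heights agree within 0.3 mm, so there is no measurable tilt.
- **Robot clear:** the open gripper was about 80 mm above the shaker, with no force on the tool.
- **Squat shaker:** it looks unmoved in the last picture; I did not re-measure its position.

**What did not match:** I never read the 6–13 N upward resistance at the jaws, probably because I only read the force at the end of each move. The snap is therefore inferred from the hard stop, the final height and the last picture.

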